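# Put the red thread away and snap the tub shut

### The arm

A 6-joint arm with a two-finger parallel gripper is mounted at the origin on a cart in front of the work surface, level with it; the furniture and walls round the work are solid. World frame = base frame: x ahead of the robot, y to its left, z up, the work surface at z = 0. Lengths are in m, angles in rad, forces in N, time in s.
With the tool pointing down it reaches from about 0.35 to 0.775 m from the base axis. Payload 5.5 kg.
Tool frame: the origin (TCP) lies at the very end of the fingers, on their centre line; the grasp point (between the pads) lies 19 mm behind it; z points along the fingers, y is the line along which they close (so a half turn about z gives the same grasp; the last joint's range is limited). The gripper opens to 85 mm and grips with 20 to 120 N. Pads are 22 mm wide; open, the fingers measure 114 mm over their backs; the gripper's body (76 mm by 85 mm) begins 54 mm behind the grasp point. The pads swing forward as they close: fully open they stand 13 mm farther back than shut.
Start: joints at [-1.306, 0.313, 0.046, 1.304, 0, 1.431], TCP at [0.226, -0.529, 0.201] pointing down, gripper open.
Joint ranges: [-2.76, 2.76], [-0.86, 1.69], [-1.03, 1.26], [-2.2, 2.34], [-1.47, 1.5], [-3.14, 3.14]. Speed limits (rad/s): [2.57, 2.57, 3.14, 3.14, 3.14, 3.14].

### API

Orientations are given as a unit quaternion [w, x, y, z].
In Python, from workcell import env, cams, ticket, spotter gives the robot as it stands.
- The arm moves only by the tool jog_arm, never from a script. Its argument "increments" is a list that holds one entry, the list of rows, each a list of 7 numbers: the shift along the tool's x, y, z in units of 0.25 m (1.0 is 0.25 m), then the turn, a rotation vector about the tool's x, y, z in units of 180 degrees (1.0 is 180 degrees), then the closure in counts, from 0 (fully open) to 255 (shut). A call has 1 to 20 rows; each row shifts and turns the commanded pose from where the row before left it, along the tool's axes as they then stand; what a row does not reach is not made up. A row lasts 1/10 s, in which the tool goes at most 50 mm and 8.59 degrees, less where a joint would pass 70% of its speed; a pose out of reach is approached as far as the arm can. A call with a number of a shift or a turn outside -1 to 1 is refused whole. A call with a gripper value outside its range is refused whole. The fingers move at their own pace and stop on an object; "force" is the grip in N (left out, the last holds). Time passes only in rows, so rows that do not move let the fingers close. It gives the time, the measured TCP pose, the force, the opening and the grip force at its end, in the units of the state.
- env.get_state(): the state, without advancing time (a new reading comes with each control period).
- cams.read_camera(name): name is "side" or "top" or "wrist"; returns a dict with "pixels" (384x512x3 uint8, red, green, blue), "fx", "fy", "cx", "cy" (pixels), "xyz" and "attitude" of the camera in the world; the wrist camera has in their place "mount" (4x4, takes a point from camera to tool coordinates, whose origin is the TCP and whose axes are the flange's). Camera axes: x right, y down, z forward; pixel columns grow to the right and rows downward; lengths in m; the calibration is good to about 2 mm. A picture is of the moment at which its call begins: read the wrist's pose just before it. There is no depth.
- ticket.hand_in(): hands the job in; it is judged then, once.
Trained networks look in the newest picture that a camera, given by its name, has taken for a name from the list of things; names that differ only in an ending like _2 or _b are one class to them, and where a whole thing is asked for, a point or a joint stands for the part that bears it (a point fixed in the world has none). Each returns a list of dicts, best first, with "conf" (0 to 1); they miss things now and then, are a little off and sometimes report something else, mostly with a low value. They report only what shows in the picture. A call takes as long as a camera call.
- spotter.find_in(target, camera): "uv" ([column, row] in pixels, amid what is visible of it).
- spotter.cut_out(target, camera): "region" (384x512 bool, what is visible of it) and "uv" ([column, row] in pixels, amid what is visible of it).
- spotter.landmark_of(target, camera): "uv" ([column, row] in pixels: a listed point, or the origin of a listed thing).
The state is a dict: "clock": time; "joint_pos": joint angles; "qvel": joint speeds; "tau": joint torques, N m; "tcp_pos": TCP position; "orientation": TCP orientation; "wrist_force": force on the tool from outside, world axes, zero at the start; "ft_torque": the same for the moment, N m; "finger_gap": finger opening in m; "grip_force": force on a finger pad.
Only numpy, scipy, OpenCV 4.12 (cv2) and the standard library are available. Lean on these libraries where they do the work, as an engineer would, in place of code of your own. Each camera call takes 0.05 s, during which the arm holds its last target. There are 200 camera calls.

### The job

Put the red thread spool into the white storage tub with the other spools, then put the teal lid on the tub and press it down until the orange spring catches at both ends have snapped over it and it is fully home all round. Leave the yellow spool and the tape measure where they are.

Things in the scene. Friction and masses are not known exactly. Their poses are not given: they have to be found in the camera images.
- tub: White open tub, 84 x 170 mm outside, 58 mm high, wall and floor 3 mm; it does not slide on the desk. Origin: centre of its underside; x along the short side, y along the long side, z up. A white and a green thread spool stand fixed in its +y end (y = 58, x = +-18.5 mm; 48 mm high, 26 mm across). An orange spring catch 40 mm wide, 70 mm high stands at the middle of each short end.
- tub_free (a point): Middle of the empty part of the tub's floor, 25 mm from the tub's centre toward its -y end, 3 mm above the desk. The room from y = -82 to +42 mm of the tub is empty. Axes as the tub's.
- tub_seat (a point): Where the lid's origin lies when the lid is snapped home: on the tub's centre line, 42 mm above the desk. Unpressed, the lid rests on the catch noses about 9 mm higher, its skirt already round the rim; its own weight does not snap it. Axes as the tub's.
- catch_a (a joint): Spring catch at the tub's -y end: 0 at rest, grows to 0.007 m outward. Its smooth 45-degree nose leans over the rim at 64 mm height; the lid's edge pushes it about 3 mm out and it springs back over the plate. It takes about 5 to 8 N pressed straight down on that end of the lid. It needs no grasping.
- catch_b (a joint): The same catch at the tub's +y end.
- lid: Teal lid, loose, 93 x 178 mm, 35 mm high, about 90 g, right way up on the desk. Origin: centre of the skirt's underside; x short side, y long side, z up. Plate top at z = 19 mm; skirt 16 mm deep with flared foot, goes outside the tub's wall with 2 mm (x) and 1.5 mm (y) play. Flat pressing areas on the middle line at y = +-66 mm. Fits either way round (180 degrees).
- lid_rib (a point): Middle of the top of the lid's grip rib: 12 mm wide (lid x), 60 mm long (lid y), 16 mm tall above the plate; top 35 mm above the lid's underside. Axes as the lid's.
- machine_corner (a point): Front left top corner of the fixed sewing machine's base, 75 mm above the desk; it never moves. From there the base reaches 400 mm to the robot's right and 160 mm back; the machine's arm above it, up to 290 mm high, begins 20 mm behind this corner. Pass in front of it when crossing from left to right.
- red_spool: Red thread spool standing upright on the desk, loose, 48 mm high, flanges 26 mm across, thread body 22 mm across, about 22 g. Origin: centre of its underside, z up its axis. It may stand or lie in the tub.
- yellow_spool: Yellow thread spool, same size, standing loose on the desk; to be left alone. Origin: centre of its underside.
- tape_measure: Round white tape measure with a red button, 55 mm across, 18 mm high, lying loose on the desk; to be left alone. Origin: middle of its underside.

How it is judged:
By the outcome, as a careful person would: the job done as asked, in the order asked, and still so for the second after the job is handed in, with the robot touching nothing.
It also fails if it takes over 67 s, if anything falls off the work surface, if the arm or the gripper's body presses on something with over 40 N, if the wrist force passes 120 N, or if a joint passes its speed limit or range.

## Working session

There is one attempt and no reset: what is moved stays moved. The work goes in short steps, Python scripts to look and compute and a tool call to move; the robot and the scene stay as the last step left them, time stands still between calls to the robot, and variables do not carry over. Pictures are saved under pics/ and viewed, at most 10 in all, crops included, and the job is handed in when it is done.

Besides the shell and the picture viewer there is one more tool, called after "Emit:" by a JSON object that holds its "name" and its "arguments". jog_arm: Moves the arm, as the interface text tells. Shifts and turns lie within -1 to 1; 1 stands for 0.25 m of shift or 180 degrees of turn. Its arguments: {"type":"object","properties":{"increments":{"type":"array"},"force":{"type":"number"}},"required":["increments"]}

```bash
mkdir -p pics; ls
cat > h.py <<'E'
import numpy as np, cv2
from scipy.spatial.transform import Rotation as R
from workcell import env,cams,ticket,spotter
def q2R(q): return R.from_quat([q[1],q[2],q[3],q[0]]).as_matrix()
def attR(a):
    a=np.array(a,float)
    return a if a.shape==(3,3) else q2R(a)
def cam(name):
    s=env.get_state(); c=cams.read_camera(name)
    if 'mount' in c:
        M=np.array(c['mount']); Rt=q2R(s['orientation'])
        c['R']=Rt@M[:3,:3]; c['p']=Rt@M[:3,3]+np.array(s['tcp_pos'])
    else: c['R']=attR(c['attitude']); c['p']=np.array(c['xyz'])
    return c
def hit(c,uv,z):
    d=c['R']@np.array([(uv[0]-c['cx'])/c['fx'],(uv[1]-c['cy'])/c['fy'],1])
    return c['p']+d*(z-c['p'][2])/d[2]
def save(c,n): cv2.imwrite('pics/'+n,c['pixels'][:,:,::-1])
E
python3 - <<'E'
from h import *
s=env.get_state();print(s['clock'],s['tcp_pos'],s['orientation'],s['finger_gap'],s['wrist_force'])
ims=[]
Z=dict(red_spool=0,yellow_spool=0,tape_measure=0,tub=0,tub_free=.003,lid=0,lid_rib=.035,machine_corner=.075,catch_a=.064,tub_seat=.042)
for n in ['top','side']:
    c=cam(n);save(c,n+'0.png');print(n,c['p'],c['R'].round(2).tolist(),c['fx'])
    for t in Z:
        for f in (spotter.landmark_of,):
            try: r=f(t,n)
            except Exception as e: print(t,e);continue
            for k in r[:3]: print(t,np.round(k['uv'],1),round(k['conf'],2),hit(c,k['uv'],Z[t]).round(3))
E
```

```text
pics
0.0 [ 0.22628353 -0.52797483  0.19980224] [-9.29469906e-04  9.79587212e-01  2.01017481e-01 -5.44356166e-05] 0.08564432354009875 [-0.21241784 -0.37851715  0.5646786 ]
top [ 0.28827716 -0.02426663  1.2822051 ] [[0.04, -0.97, 0.22], [-1.0, -0.04, 0.01], [0.0, -0.22, -0.98]] 401.04434595556916
red_spool [213.8 158.6] 0.42 [0.677 0.123 0.   ]
yellow_spool [143.2 186.1] 0.52 [0.573 0.349 0.   ]
tape_measure [369.5 219. ] 0.62 [ 0.496 -0.392  0.   ]
tub [212.  209.5] 0.59 [0.505 0.118 0.   ]
tub [240.6 181.7] 0.48 [0.602 0.03  0.   ]
tub_free [219.3 212.2] 0.68 [0.497 0.094 0.003]
lid [295.9 220.4] 0.9 [ 0.481 -0.154  0.   ]
lid_rib [295.9 218.4] 0.86 [ 0.482 -0.151  0.035]
lid_rib [218.6 213.2] 0.67 [0.488 0.093 0.035]
machine_corner [242.4 182.9] 0.63 [0.58  0.021 0.075]
catch_a it knows: lid, lid_rib, machine_corner, red_spool, tape_measure, tub, tub_free, tub_seat, yellow_spool
tub_seat [209.5 212.4] 0.86 [0.488 0.121 0.042]
side [0.20989738 1.13996506 0.7927664 ] [[-0.95, -0.16, 0.25], [-0.3, 0.48, -0.82], [0.01, -0.86, -0.51]] 457.87650832797965
red_spool [199.5 233.3] 0.58 [0.671 0.139 0.   ]
yellow_spool [205.6 285.5] 0.73 [0.57  0.341 0.   ]
tape_measure [296.7 164.8] 0.57 [ 0.494 -0.38   0.   ]
tub [261.5 241.8] 0.69 [0.487 0.123 0.   ]
tub_free [265.2 236.3] 0.78 [0.483 0.098 0.003]
lid [286.7 196.5] 0.78 [ 0.476 -0.143  0.   ]
lid_rib [288.  184.6] 0.63 [ 0.478 -0.163  0.035]
machine_corner [239.7 198.3] 0.96 [0.583 0.032 0.075]
catch_a it knows: lid, lid_rib, machine_corner, red_spool, tape_measure, tub, tub_free, tub_seat, yellow_spool
tub_seat [262.9 232.9] 0.98 [0.48  0.136 0.042]
```

Run:
```python
import cv2
a=cv2.imread('pics/top0.png')[120:280,110:420];b=cv2.imread('pics/side0.png')[110:330,130:390]
a=cv2.resize(a,(800,413),interpolation=cv2.INTER_CUBIC);cv2.imwrite('pics/a.png',a)
cv2.imwrite('pics/b.png',cv2.resize(b,(709,600),interpolation=cv2.INTER_CUBIC))
```

```text
(no output)
```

View pics/a.png

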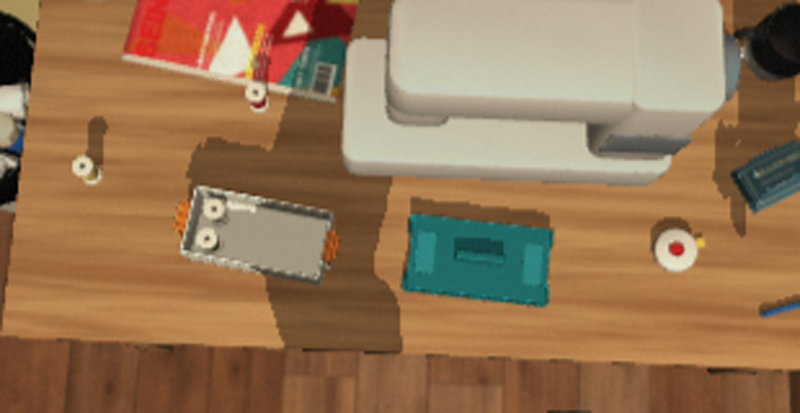

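View pics/b.png

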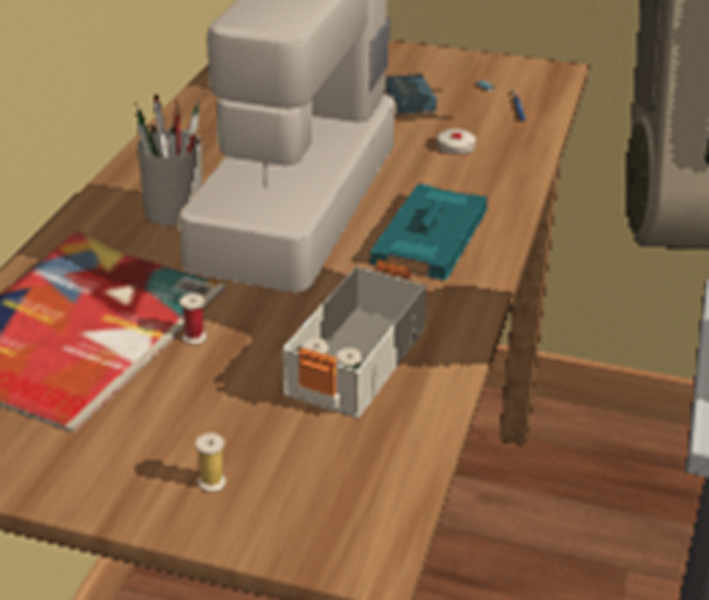

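The top view shows the tub (crop 185-335, 187-280) with its catches left and right and its fixed spools at the left (+y) end. The lid is at (478,260), the red spool at (256,95) and the yellow spool at (85,167). The tape measure is on the right at (677,250). The side view agrees.

Emit:
{"name": "jog_arm", "arguments": {"increments": [[[0,0,-0.024,0,0,-0.0475,0],[0,0,-0.024,0,0,-0.0475,0],[0,0,-0.024,0,0,-0.0475,0],[0,0,-0.024,0,0,-0.0475,0],[0,0,-0.024,0,0,-0.0475,0],[0,0,-0.024,0,0,-0.0475,0],[0,0,-0.024,0,0,-0.0475,0],[0,0,-0.024,0,0,-0.0475,0],[0,0,-0.024,0,0,-0.0475,0],[0,0,-0.024,0,0,-0.0475,0],[0,0,-0.024,0,0,-0.0475,0],[0,0,-0.024,0,0,-0.0475,0],[0,0,-0.024,0,0,-0.0475,0],[0,0,-0.024,0,0,-0.0475,0],[0,0,-0.024,0,0,-0.0475,0],[0,0,-0.024,0,0,-0.0475,0],[0,0,-0.024,0,0,-0.0475,0]]]}}

```text
clock: 2.7
tcp_pos: [0.2264, -0.5286, 0.303]
orientation: [0.0, 0.097, 0.995, -0.0]
wrist_force: [-0.6, -0.3, 1.0]
finger_gap: 0.0851
grip_force: 0.0
```

Emit:
{"name": "jog_arm", "arguments": {"increments": [[[-0.0577,0.166,0,0,0,0,0],[-0.0577,0.166,0,0,0,0,0],[-0.0577,0.166,0,0,0,0,0],[-0.0577,0.166,0,0,0,0,0],[-0.0577,0.166,0,0,0,0,0],[-0.0577,0.166,0,0,0,0,0],[-0.0577,0.166,0,0,0,0,0],[-0.0577,0.166,0,0,0,0,0],[-0.0577,0.166,0,0,0,0,0],[-0.0577,0.166,0,0,0,0,0],[0,0,0,0,0,0,0],[0,0,0,0,0,0,0]]]}}

```text
clock: 3.9
tcp_pos: [0.4506, -0.1495, 0.3027]
orientation: [0.0, 0.098, 0.995, -0.0]
wrist_force: [-0.3, 0.6, -0.1]
finger_gap: 0.0855
grip_force: 0.0
```

```bash
cat >> h.py <<'E'
ZZ=dict(red_spool=0,tub=0,tub_free=.003,tub_seat=.042,lid=0,lid_rib=.035,machine_corner=.075)
def look(ts,name='wrist'):
    c=cam(name)
    for t in ts:
        for k in spotter.landmark_of(t,name)[:2]: print(t,np.round(k['uv'],1),round(k['conf'],2),hit(c,k['uv'],ZZ[t]).round(4))
    return c
def axis(t,z,name,c):
    r=spotter.cut_out(t,name)
    m=np.array(r[0]['region']).astype(np.uint8); cs,_=cv2.findContours(m,cv2.RETR_EXTERNAL,cv2.CHAIN_APPROX_NONE)
    k=max(cs,key=cv2.contourArea)[:,0]
    w=np.array([hit(c,p,z)[:2] for p in k],np.float32)
    rc=cv2.minAreaRect(w*1000); print(t,'rect',r[0]['conf'],rc,'border',k.min(0),k.max(0)); return rc
def st():
    s=env.get_state(); Rt=q2R(s['orientation']); y=np.degrees(np.arctan2(Rt[1,0],Rt[0,0]))
    print('t',s['clock'],'tcp',np.round(s['tcp_pos'],4),'yaw',y.round(2),'zax',Rt[:,2].round(3),'F',np.round(s['wrist_force'],1),'gap',round(s['finger_gap'],4),'grip',s['grip_force'])
    return s,Rt
def to(p,yaw=None):
    s,Rt=st(); d=Rt.T@(np.array(p)-s['tcp_pos']); print('shift units',(d/.25).round(3))
    if yaw is not None:
        y=np.degrees(np.arctan2(Rt[1,0],Rt[0,0])); print('turn z units',-((yaw-y+180)%360-180)/180)
E
python3 - <<'E'
from h import *
st(); print(env.get_state()['joint_pos'])
c=look(['lid','lid_rib','tub','tub_free','tub_seat']); print(c['p'],np.array(c['mount']).round(3).tolist())
save(c,'w1.png'); axis('lid',.005,'wrist',c)
E
```

```text
t 3.9 tcp [ 0.4506 -0.1495  0.3027] yaw 168.72 zax [-0. -0. -1.] F [-0.3  0.6 -0.1] gap 0.0855 grip 0.0
[-4.89300120e-01  1.07114115e-01  3.34259126e-02  1.49692071e+00
 -4.42352878e-04 -2.92340900e-01]
lid [257.5 168.5] 0.7 [ 0.4839 -0.1546  0.    ]
lid_rib [260.5 169.4] 0.64 [ 0.4781 -0.1484  0.035 ]
tub [415. 136.] 0.95 [0.4809 0.1246 0.    ]
tub_free [399.5 145.5] 0.91 [0.4915 0.0962 0.003 ]
tub_seat [426.4 145.6] 0.66 [0.4901 0.1194 0.042 ]
[ 0.37104112 -0.13293453  0.47528711] [[-0.001, -0.95, -0.313, 0.081], [1.0, -0.001, -0.0, 0.001], [0.0, -0.313, 0.95, -0.173], [0.0, 0.0, 0.0, 1.0]]
lid rect 0.61 ((477.8042297363281, -149.21214294433594), (182.1020050048828, 100.6810073852539), 85.48763275146484) border [206 132] [312 196]
```

View pics/w1.png

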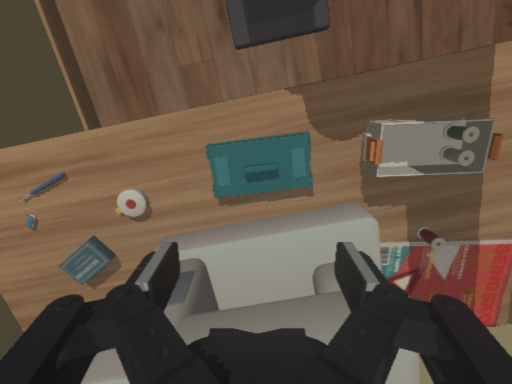

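Wrist view: lid at (260,165), tub at (430,147) with the green and white spools at its far end, and the red spool at (430,236) by the magazine.

Emit:
{"name": "jog_arm", "arguments": {"increments": [[[0.05,0.18,0,0,0,0,0],[0.05,0.18,0,0,0,0,0],[0.05,0.18,0,0,0,0,0],[0.05,0.18,0,0,0,0,0],[0.05,0.18,0,0,0,0,0],[0.05,0.18,0,0,0,0,0],[0,0,0,0,0,0,0],[0,0,0,0,0,0,0]]]}}

```text
clock: 5.05
tcp_pos: [0.4302, 0.1296, 0.3027]
orientation: [0.0, 0.099, 0.995, -0.0]
wrist_force: [0.4, -0.6, 0.0]
finger_gap: 0.0853
grip_force: 0.0
```

Run:
```python
from h import *
c=look(['tub','tub_free','tub_seat','red_spool']); save(c,'w2.png')
for z in (.03,.058): axis('tub',z,'wrist',c)
to([.6,.131,.15])
```

```text
tub [260.6 183.7] 0.58 [0.4927 0.1244 0.    ]
tub_free [249.2 185.6] 0.7 [0.4913 0.1034 0.003 ]
tub_seat [259.3 189.4] 0.88 [0.4896 0.1223 0.042 ]
red_spool [284.2 265.3] 0.74 [ 0.6724  0.1381 -0.    ]
tub rect 0.59 ((494.8594970703125, 120.96797180175781), (211.0928955078125, 104.57059478759766), 81.89054107666016) border [199 160] [320 220]
tub rect 0.59 ((485.7886047363281, 122.55591583251953), (197.8173065185547, 97.99423217773438), 81.89054107666016) border [199 160] [320 220]
t 5.4 tcp [0.4307 0.1278 0.3027] yaw 168.4 zax [-0. -0. -1.] F [-0.6  0.9 -0.6] gap 0.0852 grip 0.0
shift units [-0.661  0.149  0.611]
```

View pics/w2.png

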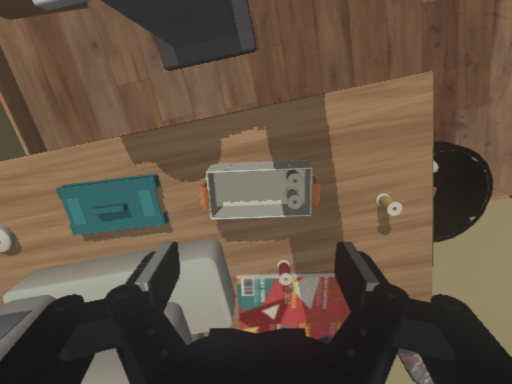

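Run:
```python
from h import *
c=cam('wrist')
im=cv2.imread('pics/w2.png')
cv2.imwrite('pics/c.png',np.hstack([cv2.resize(im[150:232,190:330],None,fx=5,fy=5,interpolation=cv2.INTER_CUBIC)]))
print(hit(c,(285,279),.048))
st()
```

```text
[0.66985461 0.13259342 0.048     ]
t 5.45 tcp [0.4306 0.128  0.3027] yaw 168.42 zax [-0. -0. -1.] F [-1.   0.3 -0.2] gap 0.0853 grip 0.0
```

View pics/c.png

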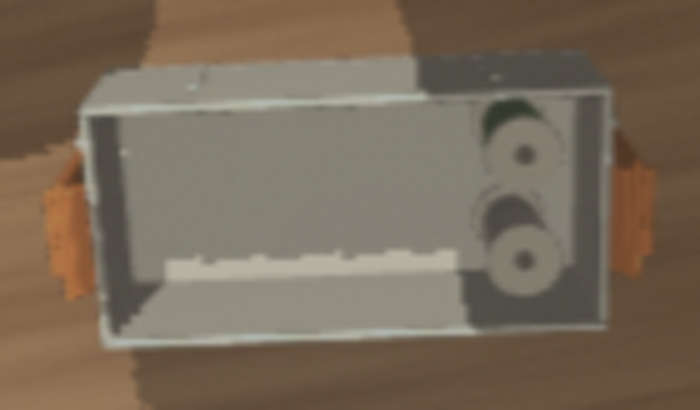

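The rim's outer corners in the crop lie at (80,110), (612,88), (608,327) and (104,347).

Run:
```python
from h import *
c=cam('wrist')
P=np.array([hit(c,(190+x/5-.4,150+y/5-.4),.058)[:2] for x,y in [(80,110),(612,88),(608,327),(104,347)]])
print(P.round(4).tolist(),P.mean(0))
for a,b in((0,1),(3,2)): d=P[b]-P[a];print(np.linalg.norm(d),np.degrees(np.arctan2(d[1],d[0])))
for a,b in((0,3),(1,2)): d=P[b]-P[a];print(np.linalg.norm(d),np.degrees(np.arctan2(d[1],d[0])))
to([.672,.135,.16])
```

```text
[[0.4385, 0.0438], [0.4654, 0.2102], [0.5465, 0.1975], [0.5196, 0.0304]] [0.4924834  0.12048084]
0.168643067433781 80.81300817391688
0.16932960207082506 80.85916929744025
0.08216824115379584 -9.381914935238983
0.08203235233210626 -8.902762186147571
t 5.5 tcp [0.4306 0.1282 0.3027] yaw 168.44 zax [ 0. -0. -1.] F [0.2 0.4 0.1] gap 0.0853 grip 0.0
shift units [-0.941  0.22   0.571]
```

Emit:
{"name": "jog_arm", "arguments": {"increments": [[[-0.1344,0.0314,0.0816,0,0,0,0],[-0.1344,0.0314,0.0816,0,0,0,0],[-0.1344,0.0314,0.0816,0,0,0,0],[-0.1344,0.0314,0.0816,0,0,0,0],[-0.1344,0.0314,0.0816,0,0,0,0],[-0.1344,0.0314,0.0816,0,0,0,0],[-0.1344,0.0314,0.0816,0,0,0,0],[0,0,0,0,0,0,0],[0,0,0.15,0,0,0,0],[0,0,0.15,0,0,0,0]]]}}

```text
clock: 6.5
tcp_pos: [0.673, 0.1358, 0.0854]
orientation: [0.002, 0.1, 0.995, 0.0]
wrist_force: [-0.3, 0.1, -1.1]
finger_gap: 0.0852
grip_force: 0.0
```

Run:
```python
from h import *
c=look(['red_spool']); to([.672,.135,.012])
```

```text
red_spool [257.6 187.1] 0.92 [0.6737 0.137  0.    ]
t 6.6 tcp [0.6671 0.1354 0.0794] yaw 168.52 zax [-0.011 -0.001 -1.   ] F [-0.9 -0.3 -1.6] gap 0.0855 grip 0.0
shift units [-0.022  0.003  0.269]
```

Emit:
{"name": "jog_arm", "arguments": {"increments": [[[-0.005,0.006,0.097,0,0,0,0],[0,0,0.097,0,0,0,0],[0,0,0.097,0,0,0,0],[0,0,0,0,0,0,0],[0,0,0,0,0,0,255],[0,0,0,0,0,0,255],[0,0,0,0,0,0,255],[0,0,0,0,0,0,255],[0,0,0,0,0,0,255],[0,0,0,0,0,0,255],[0,0,0,0,0,0,255],[0,0,0,0,0,0,255]]], "force": 30}}

```text
clock: 7.8
tcp_pos: [0.6744, 0.1372, 0.0136]
orientation: [0.001, 0.1, 0.995, 0.0]
wrist_force: [-0.2, -1.2, 6.0]
finger_gap: 0.0215
grip_force: 29.2
```

Emit:
{"name": "jog_arm", "arguments": {"increments": [[[0,0,-0.14,0,0,0,255],[0,0,-0.14,0,0,0,255],[0,0,-0.14,0,0,0,255],[0,0,-0.14,0,0,0,255],[0.139,-0.062,0,0,0,0,255],[0.139,-0.062,0,0,0,0,255],[0.139,-0.062,0,0,0,0,255],[0.139,-0.062,0,0,0,0,255],[0.139,-0.062,0,0,0,0,255],[0,0,0,0,0,0,255],[0,0,0,0,0,0,255],[0,0,0,0,0,0,255]]]}}

```text
clock: 9.0
tcp_pos: [0.4891, 0.0961, 0.1526]
orientation: [0.001, 0.1, 0.995, 0.0]
wrist_force: [-0.4, 0.3, -0.5]
finger_gap: 0.0218
grip_force: 29.5
```

Run:
```python
from h import *
c=look(['tub_free','red_spool']);save(c,'w3.png'); to([.4885,.0958,.019],170.85)
```

```text
tub_free [257.7 168.4] 0.64 [0.4863 0.0983 0.003 ]
red_spool [255.9 208.8] 0.81 [0.5391 0.0852 0.    ]
t 9.15 tcp [0.489  0.0961 0.1521] yaw 168.55 zax [ 0.001 -0.    -1.   ] F [-0.4  0.1  0.4] gap 0.0214 grip 29.53075576806441
shift units [ 0.002 -0.001  0.532]
turn z units -0.012784456718004359
```

View pics/w3.png

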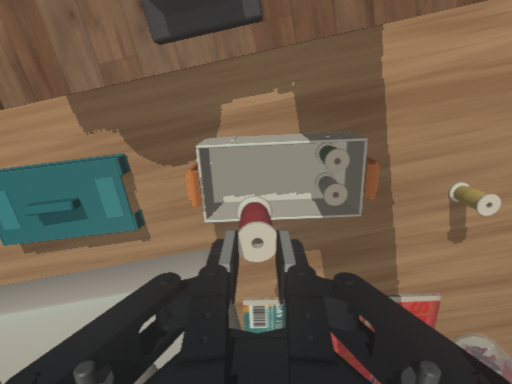

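The red spool hangs upright in the grip at (257,225), above the empty part of the tub, and tub_free agrees.

Emit:
{"name": "jog_arm", "arguments": {"increments": [[[0,0,0.133,0,0,-0.0128,255],[0,0,0.133,0,0,0,255],[0,0,0.133,0,0,0,255],[0,0,0.1,0,0,0,255],[0,0,0.033,0,0,0,255],[0,0,0,0,0,0,255],[0,0,0,0,0,0,255],[0,0,0,0,0,0,120],[0,0,0,0,0,0,120],[0,0,0,0,0,0,120],[0,0,0,0,0,0,120],[0,0,0,0,0,0,120]]]}}

```text
clock: 10.35
tcp_pos: [0.4877, 0.0959, 0.0193]
orientation: [0.0, 0.08, 0.997, -0.0]
wrist_force: [-0.6, 0.7, 0.5]
finger_gap: 0.0455
grip_force: 0.0
```

Emit:
{"name": "jog_arm", "arguments": {"increments": [[[0,0,-0.06,0,0,0,120],[0,0,-0.15,0,0,0,120],[0,0,-0.15,0,0,0,120],[0,0,-0.15,0,0,0,120],[0,0,-0.15,0,0,0,120],[0,0,-0.15,0,0,0,60],[0,0,0,0,0,0,60],[0,0,0,0,0,0,60]]]}}

```text
clock: 11.15
tcp_pos: [0.4883, 0.096, 0.2224]
orientation: [0.001, 0.08, 0.997, 0.0]
wrist_force: [0.4, -0.3, -0.3]
finger_gap: 0.0651
grip_force: 0.0
```

Run:
```python
from h import *
c=look(['tub_free','red_spool','tub_seat','lid']);save(c,'w4.png'); to([.478,-.149,.15],85.5)
```

```text
tub_free [258.5 156.7] 0.61 [0.4851 0.0995 0.003 ]
red_spool [258.2 160.1] 0.65 [0.4906 0.0982 0.    ]
tub_seat [274.1 164.2] 0.78 [0.4907 0.1194 0.042 ]
tub_seat [214.6 242.6] 0.75 [0.5931 0.0167 0.042 ]
lid [ 95.7 181.2] 0.59 [ 0.4833 -0.1509  0.    ]
t 11.4 tcp [0.4867 0.0959 0.2201] yaw 170.85 zax [-0.003 -0.    -1.   ] F [-0.   0.1  0.3] gap 0.0655 grip 0.0
shift units [-0.122 -0.972  0.281]
turn z units 0.47414795750189964
```

View pics/w4.png

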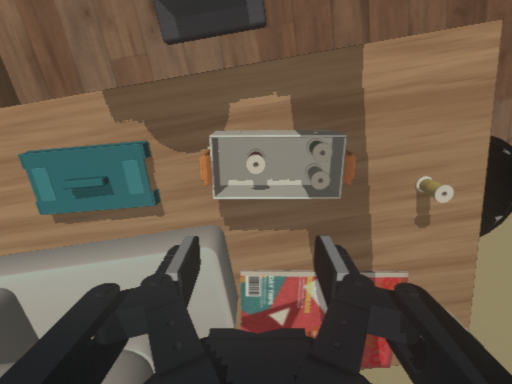

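The red spool stands in the tub at (256,162), clear of the fixed spools. Next is the lid.

Emit:
{"name": "jog_arm", "arguments": {"increments": [[[-0.02,-0.162,0,0,0,0,60],[-0.02,-0.162,0,0,0,0,60],[-0.02,-0.162,0,0,0,0,60],[-0.02,-0.162,0,0,0,0,60],[-0.02,-0.162,0,0,0,0,60],[-0.02,-0.162,0,0,0,0,60],[0,0,0,0,0,0.0474,60],[0,0,0,0,0,0.0474,60],[0,0,0,0,0,0.0474,60],[0,0,0,0,0,0.0474,60],[0,0,0,0,0,0.0474,60],[0,0,0,0,0,0.0474,60],[0,0,0,0,0,0.0474,60],[0,0,0,0,0,0.0474,60],[0,0,0,0,0,0.0474,60],[0,0,0,0,0,0.0474,60],[0,0,0,0,0,0,60],[0,0,0,0,0,0,60]]]}}

```text
clock: 13.2
tcp_pos: [0.4783, -0.1486, 0.2209]
orientation: [-0.001, 0.733, 0.68, -0.0]
wrist_force: [-0.7, 0.3, 0.0]
finger_gap: 0.0652
grip_force: 0.0
```

Run:
```python
from h import *
c=look(['lid','lid_rib','machine_corner']);save(c,'w5.png');axis('lid',.005,'wrist',c);st()
cv2.imwrite('pics/w5b.png',cv2.resize(c['pixels'][100:300,160:360,::-1],(600,600),interpolation=cv2.INTER_CUBIC))
```

```text
lid [254.4 160.4] 0.78 [ 0.4734 -0.15    0.    ]
lid_rib [254.8 166.6] 0.78 [ 0.4742 -0.1513  0.035 ]
lid rect 0.56 ((476.5702209472656, -150.85305786132812), (183.275146484375, 96.22457122802734), 85.6844711303711) border [222  95] [291 219]
t 13.45 tcp [ 0.4786 -0.1487  0.2215] yaw 85.59 zax [-0. -0. -1.] F [-0.9 -0.3  0.6] gap 0.0656 grip 0.0
```

View pics/w5b.png

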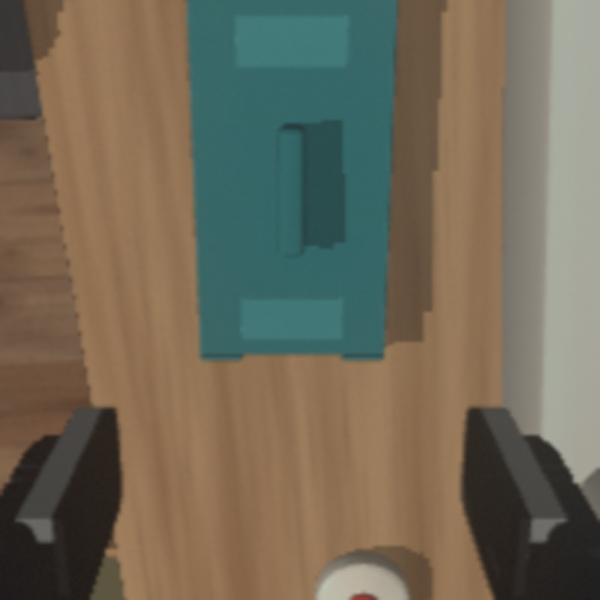

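Emit:
{"name": "jog_arm", "arguments": {"increments": [[[-0.005,-0.006,0.133,0,0,0,60],[0,0,0.133,0,0,0,60],[0,0,0.133,0,0,0,60],[0,0,0.133,0,0,0,60],[0,0,0.133,0,0,0,60],[0,0,0.08,0,0,0,60],[0,0,0.053,0,0,0,60],[0,0,0,0,0,0,60],[0,0,0,0,0,0,255],[0,0,0,0,0,0,255],[0,0,0,0,0,0,255],[0,0,0,0,0,0,255],[0,0,0,0,0,0,255],[0,0,0,0,0,0,255],[0,0,0,0,0,0,255],[0,0,0,0,0,0,255]]], "force": 60}}

```text
clock: 15.05
tcp_pos: [0.477, -0.1499, 0.0221]
orientation: [0.0, 0.734, 0.679, -0.0]
wrist_force: [-0.2, -0.6, -1.7]
finger_gap: -0.0001
grip_force: 0.0
```

Run:
```python
from h import *
c=look(['lid','lid_rib']);s=look(['lid','lid_rib'],'side');st()
b=cv2.resize(s['pixels'][130:250,220:340],(600,600),interpolation=cv2.INTER_CUBIC)
a=c['pixels'][84:384,206:306]
cv2.imwrite('pics/d.png',np.hstack([b,cv2.resize(a,(200,600))])[:,:,::-1])
```

```text
lid [258.4 207.6] 0.96 [ 0.4775 -0.1471  0.    ]
lid_rib [257.6 230.7] 0.66 [ 0.4766 -0.1492  0.035 ]
lid [286.3 197.9] 0.59 [ 0.4755 -0.1343  0.    ]
lid_rib [288.4 186.7] 0.75 [ 0.4738 -0.1493  0.035 ]
t 15.35 tcp [ 0.477  -0.1499  0.0221] yaw 85.53 zax [ 0. -0. -1.] F [ 0.4 -0.  -1.1] gap 0.0 grip 0.0
```

View pics/d.png

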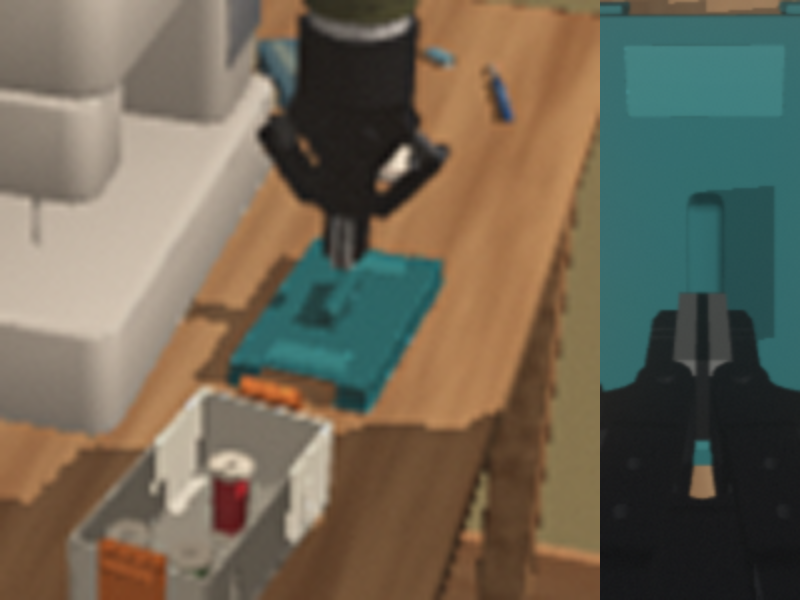

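The fingers have shut to a zero gap on the rib's line, and the rib still shows ahead of them. I'll project the known points to find out why.

Run:
```python
from h import *
def pr(c,p):
    q=c['R'].T@(np.array(p)-c['p']); return np.round([c['cx']+c['fx']*q[0]/q[2],c['cy']+c['fy']*q[1]/q[2]],1)
s,Rt=st(); t=np.array(s['tcp_pos'])
a=np.array([np.cos(np.radians(85.5)),np.sin(np.radians(85.5)),0])
for n in('side','wrist'):
    c=cam(n)
    print(n,'tcp',pr(c,t),'tcp+35up',pr(c,t+[0,0,.035]),'rib',[pr(c,np.array([.477,-.15,.035])+a*k).tolist() for k in(-.03,0,.03)],'platebase+y',pr(c,np.array([.477,-.15,.019])+a*.03))
    print('wrist pix at tip',hit(c,(256,231),.022),hit(c,(256,231),.035),hit(c,(256,181),.035),hit(c,(289,183),.022))
s=cams.read_camera('side')['pixels'][150:210,260:320]
cv2.imwrite('pics/e.png',cv2.resize(s,(600,600),interpolation=cv2.INTER_CUBIC)[:,:,::-1])
```

```text
t 15.35 tcp [ 0.477  -0.1499  0.0221] yaw 85.53 zax [ 0. -0. -1.] F [ 0.4 -0.  -1.1] gap 0.0 grip 0.0
side tcp [287.3 189.8] tcp+35up [287.8 180.6] rib [[290.2, 182.3], [287.5, 186.5], [284.7, 190.7]] platebase+y [284.4 194.9]
wrist pix at tip [0.50840624 0.10632868 0.022     ] [0.50337149 0.12376233 0.035     ] [ 0.58653132 -0.15237393  0.035     ] [ 0.48214011 -0.19667454  0.022     ]
wrist tcp [258.1 223.2] tcp+35up [258.4 249.2] rib [[258.1, 271.0], [258.2, 231.8], [258.2, 188.1]] platebase+y [258.1 180.9]
wrist pix at tip [ 0.47507776 -0.15585821  0.022     ] [ 0.47563393 -0.1493232   0.035     ] [ 0.47834303 -0.11539251  0.035     ] [ 0.49981517 -0.12227835  0.022     ]
```

View pics/e.png

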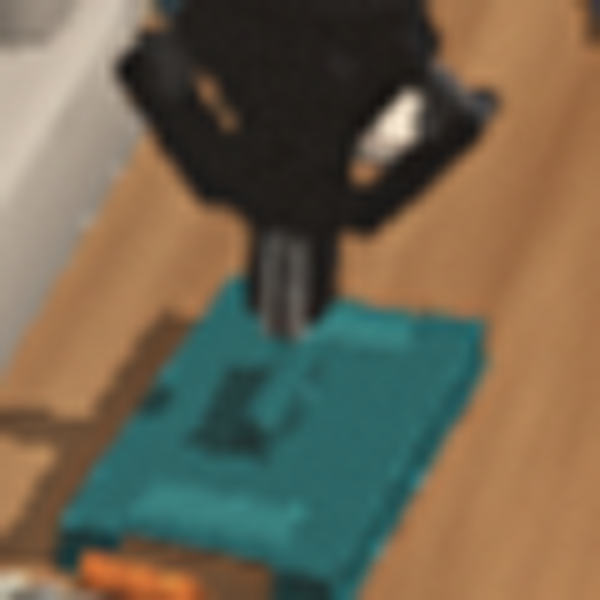

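The pictures put the real fingertips at about the rib's top height, so they shut above the rib. In the earlier view they also held the spool near its top. I'll open, go 14 mm lower and close again, watching the force.

Emit:
{"name": "jog_arm", "arguments": {"increments": [[[0,0,0,0,0,0,130],[0,0,0,0,0,0,130],[0,0,0,0,0,0,130],[0,0,0,0,0,0,130],[0,0,0.028,0,0,0,130],[0,0,0.028,0,0,0,130],[0,0,0,0,0,0,255],[0,0,0,0,0,0,255],[0,0,0,0,0,0,255],[0,0,0,0,0,0,255],[0,0,0,0,0,0,255],[0,0,0,0,0,0,255]]], "force": 40}}

```text
clock: 16.7
tcp_pos: [0.4772, -0.1499, 0.0083]
orientation: [0.0, 0.734, 0.679, 0.0]
wrist_force: [0.6, 0.5, 0.2]
finger_gap: -0.0001
grip_force: 0.0
```

Run:
```python
from h import *
st(); c=cam('wrist'); s=cam('side')
cv2.imwrite('pics/f.png',np.hstack([cv2.resize(s['pixels'][150:210,260:320],(400,400)),cv2.resize(c['pixels'][170:270,206:306],(400,400))])[:,:,::-1])
```

```text
t 16.7 tcp [ 0.4772 -0.1499  0.0083] yaw 85.52 zax [ 0. -0. -1.] F [0.6 0.5 0.2] gap -0.0001 grip 0.0
```

Still above the rib, with no force. I'll touch the rib's top with the shut fingers to find the true tip height.

Emit:
{"name": "jog_arm", "arguments": {"increments": [[[0,0,0.006,0,0,0,255],[0,0,0.006,0,0,0,255],[0,0,0.006,0,0,0,255],[0,0,0,0,0,0,255]]]}}

```text
clock: 17.2
tcp_pos: [0.4771, -0.1499, 0.0044]
orientation: [0.0, 0.734, 0.679, 0.0]
wrist_force: [-2.2, 1.6, 7.8]
finger_gap: -0.0003
grip_force: 4.2
```

Run:
```python
from h import *
s,Rt=st(); c=cam('wrist')
g=c['pixels'].astype(int)
# gray finger strips: column profile near centre
for u in (246,248,250,252,262,264,266,268):
    print(u,[tuple(g[v,u]) for v in range(214,246,3)])
```

```text
t 17.2 tcp [ 0.4771 -0.1499  0.0044] yaw 85.53 zax [ 0. -0. -1.] F [-2.2  1.6  7.8] gap -0.0003 grip 4.171088242628684
246 [(np.int64(51), np.int64(107), np.int64(109)), (np.int64(51), np.int64(107), np.int64(109)), (np.int64(52), np.int64(108), np.int64(109)), (np.int64(52), np.int64(108), np.int64(109)), (np.int64(51), np.int64(107), np.int64(109)), (np.int64(50), np.int64(104), np.int64(105)), (np.int64(68), np.int64(77), np.int64(76)), (np.int64(70), np.int64(75), np.int64(73)), (np.int64(70), np.int64(74), np.int64(72)), (np.int64(69), np.int64(72), np.int64(70)), (np.int64(69), np.int64(72), np.int64(70))]
248 [(np.int64(47), np.int64(99), np.int64(100)), (np.int64(47), np.int64(99), np.int64(100)), (np.int64(48), np.int64(101), np.int64(102)), (np.int64(47), np.int64(100), np.int64(102)), (np.int64(47), np.int64(100), np.int64(101)), (np.int64(48), np.int64(97), np.int64(98)), (np.int64(71), np.int64(74), np.int64(72)), (np.int64(71), np.int64(74), np.int64(72)), (np.int64(71), np.int64(74), np.int64(72)), (np.int64(70), np.int64(73), np.int64(71)), (np.int64(70), np.int64(73)
[... 2282 characters left out ...]
4(69), np.int64(72), np.int64(71)), (np.int64(70), np.int64(73), np.int64(72)), (np.int64(69), np.int64(72), np.int64(70)), (np.int64(69), np.int64(72), np.int64(70)), (np.int64(70), np.int64(73), np.int64(71))]
268 [(np.int64(33), np.int64(69), np.int64(70)), (np.int64(34), np.int64(70), np.int64(71)), (np.int64(34), np.int64(69), np.int64(70)), (np.int64(33), np.int64(68), np.int64(69)), (np.int64(33), np.int64(68), np.int64(68)), (np.int64(35), np.int64(67), np.int64(68)), (np.int64(64), np.int64(74), np.int64(73)), (np.int64(68), np.int64(73), np.int64(72)), (np.int64(68), np.int64(72), np.int64(71)), (np.int64(68), np.int64(71), np.int64(69)), (np.int64(69), np.int64(72), np.int64(70))]
```

Contact came at TCP z about 0.005, so the true fingertips are about 30 mm behind the reported TCP. I'll use that offset: open, go down to TCP z of about -0.008, and close.

Emit:
{"name": "jog_arm", "arguments": {"increments": [[[0,0,-0.02,0,0,0,130],[0,0,0,0,0,0,130],[0,0,0,0,0,0,130],[0,0,0,0,0,0,130],[0,0,0.03,0,0,0,130],[0,0,0.03,0,0,0,130],[0,0,0.007,0,0,0,130],[0,0,0,0,0,0,255],[0,0,0,0,0,0,255],[0,0,0,0,0,0,255],[0,0,0,0,0,0,255],[0,0,0,0,0,0,255]]], "force": 60}}

```text
clock: 18.45
tcp_pos: [0.4772, -0.15, -0.008]
orientation: [0.0, 0.734, 0.679, 0.0]
wrist_force: [0.2, -0.3, -1.2]
finger_gap: 0.0102
grip_force: 59.7
```

Gripped on the rib, with a 10 mm gap and 60 N. I'll lift and turn to the tub's yaw, then move so that the camera looks over the tub.

Emit:
{"name": "jog_arm", "arguments": {"increments": [[[0,0,-0.08,0,0,0,255],[0,0,-0.12,0,0,0,255],[0,0,-0.12,0,0,0,255],[0,0,-0.12,0,0,0,255],[0,0,-0.112,0,0,0.026,255],[0.1,-0.009,0,0,0,0,255],[0.14,-0.013,0,0,0,0,255],[0.14,-0.013,0,0,0,0,255],[0.14,-0.013,0,0,0,0,255],[0.14,-0.013,0,0,0,0,255],[0.1,-0.009,0,0,0,0,255],[0.08,-0.007,0,0,0,0,255],[0,0,0,0,0,0,255],[0,0,0,0,0,0,255],[0,0,0,0,0,0,255]]]}}

```text
clock: 19.95
tcp_pos: [0.4914, 0.0598, 0.1298]
orientation: [0.0, 0.762, 0.648, -0.0]
wrist_force: [-1.2, 0.3, -1.3]
finger_gap: 0.0103
grip_force: 59.8
```

```bash
cat > fit.py <<'E'
from h import *
from scipy.optimize import differential_evolution
from scipy.ndimage import map_coordinates
def prj(c,P):
    q=(P-c['p'])@c['R']; return c['cx']+c['fx']*q[:,0]/q[:,2], c['cy']+c['fy']*q[:,1]/q[:,2]
def rect(hx,hy,n=60):
    t=np.linspace(-.92,.92,n); o=np.ones(n)
    return np.vstack([np.c_[hx*t,-hy*o],np.c_[hx*t,hy*o],np.c_[-hx*o,hy*t],np.c_[hx*o,hy*t]])
def fit(c,name):
    g=c['pixels'].astype(float).mean(2)
    def val(v,off):
        r=rect(.0405+off,.0835+off); a=v[2]
        X=v[0]+r[:,0]*np.cos(a)-r[:,1]*np.sin(a); Y=v[1]+r[:,0]*np.sin(a)+r[:,1]*np.cos(a)
        u,w=prj(c,np.c_[X,Y,np.full(len(X),.058)])
        ok=(u>1)&(u<510)&(w>1)&(w<382)
        return np.where(ok,map_coordinates(g,[w,u],order=1,mode='nearest'),np.nan)
    f=lambda v:-np.nanmean(np.clip(2*val(v,0)-val(v,.005)-val(v,-.005),-60,60))
    r=differential_evolution(f,[(.478,.505),(.107,.135),(-.23,-.09)],seed=1,popsize=25,tol=1e-6)
    print(name,r.x[:2].round(4),np.degrees(r.x[2]).round(2),round(-r.fun,2))
E
python3 - <<'E'
from fit import *
s,Rt=st(); c=cam('wrist'); save(c,'w6.png'); fit(c,'w6')
for n,t,y in(('w2',[.4306,.128,.3027],168.42),('w4',[.4867,.0959,.2201],170.85)):
    d=dict(c); a=np.radians(y); Rt=np.array([[np.cos(a),np.sin(a),0],[np.sin(a),-np.cos(a),0],[0,0,-1]]); M=np.array(c['mount'])
    d['R']=Rt@M[:3,:3]; d['p']=Rt@M[:3,3]+np.array(t); d['pixels']=cv2.imread(f'pics/{n}.png')[:,:,::-1]; fit(d,n)
for k in ('lid','lid_rib'):
    for q in spotter.landmark_of(k,'wrist')[:1]: print(k,q['uv'],q['conf'])
to([.4915,.1205,.13],80.85)
E
```

```text
t 19.95 tcp [0.4914 0.0598 0.1298] yaw 80.81 zax [-0. -0. -1.] F [-1.2  0.3 -1.3] gap 0.0103 grip 59.76401388645172
w6 [0.4924 0.1228] -9.18 24.67
w2 [0.4927 0.1185] -9.31 57.5
w4 [0.4901 0.1201] -9.02 56.1
lid [257.1, 231.4] 0.8
lid_rib [256.2, 257.2] 0.78
t 20.1 tcp [0.4914 0.0596 0.1299] yaw 80.76 zax [-0. -0. -1.] F [ 0.6 -0.5 -0.3] gap 0.0103 grip 59.7639799118042
shift units [ 0.24  -0.039 -0.001]
turn z units -0.0004841874336520391
```

Emit:
{"name": "jog_arm", "arguments": {"increments": [[[0.08,-0.012,0,0,0,0,255],[0.1,-0.0155,0,0,0,0,255],[0.062,-0.009,0,0,0,0,255],[0,0,0,0,0,0,255],[0,0,0.08,0,0,0,255],[0,0,0.1,0,0,0,255],[0,0,0.072,0,0,0,255],[0,0,0.02,0,0,0,255],[0,0,0.02,0,0,0,255],[0,0,0.01,0,0,0,255],[0,0,0,0,0,0,255],[0,0,0,0,0,0,255]]]}}

```text
clock: 21.3
tcp_pos: [0.4927, 0.1216, 0.0551]
orientation: [0.0, 0.761, 0.648, 0.0]
wrist_force: [0.1, -0.4, -1.0]
finger_gap: 0.01
grip_force: 59.7
```

Run:
```python
from h import *
s,_=st(); print(s['ft_torque'])
```

```text
t 21.3 tcp [0.4927 0.1216 0.0551] yaw 80.84 zax [ 0.001 -0.    -1.   ] F [ 0.1 -0.4 -1. ] gap 0.01 grip 59.74374711513519
[0.00455616 0.01136703 0.03243555]
```

Emit:
{"name": "jog_arm", "arguments": {"increments": [[[0,0,0.01,0,0,0,255],[0,0,0.01,0,0,0,255],[0,0,0.01,0,0,0,255],[0,0,0,0,0,0,255]]]}}

```text
clock: 21.7
tcp_pos: [0.4917, 0.1217, 0.0464]
orientation: [-0.0, 0.761, 0.648, -0.0]
wrist_force: [-0.4, -0.1, -0.9]
finger_gap: 0.0102
grip_force: 59.7
```

Emit:
{"name": "jog_arm", "arguments": {"increments": [[[0,0,0.008,0,0,0,255],[0,0,0.008,0,0,0,255],[0,0,0,0,0,0,255]]]}}

```text
clock: 22.0
tcp_pos: [0.4922, 0.1215, 0.043]
orientation: [0.0, 0.761, 0.648, -0.0]
wrist_force: [-0.0, -1.1, 1.8]
finger_gap: 0.0105
grip_force: 60.1
```

Contact came at 0.043, the predicted rest height, so the skirt is round the rim. Now I'll press straight down while holding the rib.

Emit:
{"name": "jog_arm", "arguments": {"increments": [[[0,0,0.01,0,0,0,255],[0,0,0.01,0,0,0,255],[0,0,0.01,0,0,0,255],[0,0,0.008,0,0,0,255],[0,0,0,0,0,0,255],[0,0,0,0,0,0,255]]]}}

```text
clock: 22.6
tcp_pos: [0.4927, 0.1209, 0.0339]
orientation: [0.001, 0.761, 0.648, -0.0]
wrist_force: [-0.4, -3.6, 5.0]
finger_gap: 0.0106
grip_force: 60.6
```

Emit:
{"name": "jog_arm", "arguments": {"increments": [[[0,0,0.006,0,0,0,255],[0,0,0.004,0,0,0,255],[0,0,0,0,0,0,255]]]}}

```text
clock: 22.9
tcp_pos: [0.4928, 0.1209, 0.0338]
orientation: [0.002, 0.761, 0.648, 0.0]
wrist_force: [-7.4, -3.8, 26.0]
finger_gap: 0.0102
grip_force: 63.2
```

Run:
```python
from h import *
s,_=st(); print(s['ft_torque'])
```

```text
t 22.9 tcp [0.4928 0.1209 0.0338] yaw 80.84 zax [ 0.003 -0.002 -1.   ] F [-7.4 -3.8 26. ] gap 0.0102 grip 63.24432134628296
[-1.3557729   1.53046499  0.02275879]
```

Hard stop at 26 N, level at the seated height. I'll release and rise, then press each end with shut fingers to be sure.

Emit:
{"name": "jog_arm", "arguments": {"increments": [[[0,0,-0.01,0,0,0,255],[0,0,0,0,0,0,130],[0,0,0,0,0,0,130],[0,0,0,0,0,0,130],[0,0,0,0,0,0,130],[0,0,-0.1,0,0,0,130],[0,0,-0.1,0,0,0,130],[0.132,0,0,0,0,0,255],[0.132,0,0,0,0,0,255],[0,0,0,0,0,0,255],[0,0,0,0,0,0,255],[0,0,0,0,0,0,255],[0,0,0.09,0,0,0,255],[0,0,0.09,0,0,0,255],[0,0,0,0,0,0,255],[0,0,0,0,0,0,255]]]}}

```text
clock: 24.5
tcp_pos: [0.502, 0.186, 0.0383]
orientation: [-0.0, 0.762, 0.648, -0.001]
wrist_force: [-0.4, -0.8, 0.9]
finger_gap: -0.0001
grip_force: 0.0
```

Emit:
{"name": "jog_arm", "arguments": {"increments": [[[0,0,0.012,0,0,0,255],[0,0,0.012,0,0,0,255],[0,0,0,0,0,0,255],[0,0,0,0,0,0,255]]]}}

```text
clock: 24.9
tcp_pos: [0.5027, 0.1869, 0.0327]
orientation: [0.0, 0.761, 0.648, 0.0]
wrist_force: [0.6, -0.6, 0.1]
finger_gap: 0.0003
grip_force: 0.0
```

Emit:
{"name": "jog_arm", "arguments": {"increments": [[[0,0,0.006,0,0,0,255],[0,0,0.006,0,0,0,255],[0,0,0.006,0,0,0,255],[0,0,0,0,0,0,255],[0,0,0,0,0,0,255]]]}}

```text
clock: 25.4
tcp_pos: [0.5029, 0.1869, 0.0304]
orientation: [0.001, 0.761, 0.648, 0.001]
wrist_force: [-4.7, -1.0, 18.4]
finger_gap: 0.0001
grip_force: 9.2
```

Emit:
{"name": "jog_arm", "arguments": {"increments": [[[0,0,-0.12,0,0,0,255],[0,0,-0.12,0,0,0,255],[-0.132,0,0,0,0,0,255],[-0.132,0,0,0,0,0,255],[-0.132,0,0,0,0,0,255],[-0.132,0,0,0,0,0,255],[0,0,0,0,0,0,255],[0,0,0.11,0,0,0,255],[0,0,0.09,0,0,0,255],[0,0,0.02,0,0,0,255],[0,0,0.01,0,0,0,255],[0,0,0.005,0,0,0,255],[0,0,0.005,0,0,0,255],[0,0,0,0,0,0,255],[0,0,0,0,0,0,255]]]}}

```text
clock: 26.9
tcp_pos: [0.4802, 0.0571, 0.0304]
orientation: [-0.0, 0.761, 0.649, -0.001]
wrist_force: [-10.8, -1.0, 18.3]
finger_gap: -0.0005
grip_force: 9.7
```

Same height (0.0304) and force at the other end, so the lid is level and home. I'll retract and check.

Emit:
{"name": "jog_arm", "arguments": {"increments": [[[0,0,-0.04,0,0,0,255],[0,0,-0.15,0,0,0,255],[0,0,-0.15,0,0,0,255],[0,0,-0.15,0,0,0,255],[0,0,-0.15,0,0,0,255],[-0.15,0,0,0,0,0,255],[-0.15,0,0,0,0,0,255],[-0.15,0,0,0,0,0,255],[0,0,0,0,0,0,255],[0,0,0,0,0,0,255]]]}}

```text
clock: 27.9
tcp_pos: [0.4642, -0.0549, 0.1888]
orientation: [0.001, 0.762, 0.648, 0.001]
wrist_force: [0.4, -0.1, 0.3]
finger_gap: 0.0002
grip_force: 0.0
```

Run:
```python
from h import *
ZZ.update(lid=.042,lid_rib=.077,yellow_spool=0,tape_measure=0)
st()
c=look(['lid','lid_rib']); axis('lid',.055,'wrist',c)
h=cv2.cvtColor(c['pixels'],cv2.COLOR_RGB2HSV); m=cv2.inRange(h,(5,150,120),(18,255,255))
n,_,S,C=cv2.connectedComponentsWithStats(m)
for i in range(1,n):
    if S[i][4]>15: print('orange',S[i],C[i].round(1),hit(c,C[i],.07).round(4))
look(['lid','lid_rib','yellow_spool','tape_measure','red_spool'],'top')
look(['yellow_spool','tape_measure','red_spool'],'side')
```

```text
t 27.9 tcp [ 0.4642 -0.0549  0.1888] yaw 80.74 zax [ 0.002 -0.    -1.   ] F [ 0.4 -0.1  0.3] gap 0.0002 grip 0.0
lid rect 0.83 ((483.4866943359375, 74.39781188964844), (86.78799438476562, 96.33123779296875), 80.73690795898438) border [206   0] [305  95]
orange [240  87  37  15 461] [257.6  93.8] [0.4785 0.0321 0.07  ]
lid [209.1 210.2] 0.96 [0.4953 0.1223 0.042 ]
lid_rib [211.8 210.1] 0.95 [0.4901 0.11   0.077 ]
lid_rib [145.2 187.2] 0.29 [0.5527 0.3197 0.077 ]
yellow_spool [142.4 184.1] 0.47 [0.5796 0.3519 0.    ]
tape_measure [370.  215.6] 0.73 [ 0.507  -0.3934  0.    ]
yellow_spool [209.4 286.4] 0.62 [0.5595 0.3408 0.    ]
tape_measure [294.4 163.5] 0.56 [ 0.5047 -0.3873  0.    ]
```

```bash
python3 -c "
from h import *
print(ticket.hand_in())"
```

```text
the job is handed in; nothing more can be done
None
```

The red spool is standing in the tub and the lid is down at its seated height at both ends (about 18 N at each end, no give; catches not seen closed), with the yellow spool and tape measure untouched; handed in at about 28 s, and no verdict was returned.

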